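Twist a spring-nut guard post into the shelf strut

TASK

One guard post is missing from the slotted strut that keeps things from sliding off the ironing-corner shelf. Take the loose post from the wooden coaster and fit it midway between the two standing posts: nut lengthwise down through the slot (if it lands on the lips, ease it about until it drops in), press down against its spring, give it a quarter turn clockwise seen from above so that the nut lies square across the slot, then let it spring back up until the nut catches under both lips, and let go. Push and turn by feel, never forcing the post against the strut, and leave the tin, the bowl and the doorstop where they are.

Things in the scene. Friction and masses are not known exactly. Their poses are not given: they have to be found in the camera images.
- strut: steel strut channel, 41 mm wide and high, 400 mm long, slot up, on soft sponge pads 12 to 18 mm high that let it sink some mm when pressed. Origin: centre of its underside; z up, y along it (within 0.25 rad of world y), x across. Slot 22 mm wide, open end to end, between 2.5 mm lips turned down 7 mm from the top face; inside 36 mm wide, floor at 2.5 mm. More than 35 N from the post is forcing it
- gap (a point): the empty place: on the strut midway between the standing posts, mid-slot, at the height of the strut's top face (41 mm above its origin). The post's origin belongs within 16 mm of it sideways and along
- post_left: fixed standing post in the strut, same as the loose one, already caught with its nut across the slot, 130 mm from the gap on the strut's +y side. Origin: centre of its nut's underside; its top is 117 mm above the strut's origin
- post_right: the other standing post, the same, 130 mm from the gap on the strut's -y side
- post: the loose guard post, 0.15 to 0.25 kg, 89 mm tall, standing on its nut. Origin: centre of the nut's underside; z up along the post, x along the nut's long side. Steel nut 34 (x) x 19 (y) x 6 mm with 2.5 mm ribs on top forming two grooves for the lips; on it a 10 mm stem, the spring washer, and the plastic grip. Caught and sprung up, its origin stands 28 mm above the strut's
- post_grip (a point): on the post's axis, 76 mm above its origin: where to hold it. The grip is a straight barrel 24 (x) x 16 (y) mm from 28 to 89 mm above the origin; its long side and the line on its cap lie along the nut. Two nut corners are relieved: it turns clockwise only, and the others strike the channel walls 0 to 10 degrees past the quarter turn
- washer_face (a point): underside of the round washer (40 mm across, 4 mm thick) on the post's stem, 10 mm above the post's origin. It slides up 8 mm against a spring: 5.4 N to start, then 0.9 N per mm, rigid at its end (12.6 N). It lands on the strut's top face; pushed with 12 to 18 N from there the post goes 6 to 8 mm further into the strut (which also sinks), its ribs below the lips, and only then can it turn
- coaster: round wooden coaster, 96 mm across, 8 mm thick, loose on the shelf, with the post standing on it within 22 mm of its middle. Origin: centre of its underside
- tin: closed steel tin with a flip-top lid, 108 (x) x 75 (y) x 61 mm high. Origin: centre of its underside. Leave alone
- bowl: clear glass bowl, 124 mm across, 56 mm high. Origin: centre of its underside. Leave alone
- doorstop: dark rubbery wedge doorstop, 42 (x) x 120 (y) mm, 8 to 29 mm high. Origin: centre of its underside. Leave alone
- dehumidifier: small white table dehumidifier with a pull-out tray, 150 x 150 mm, 215 mm high, fixed. Origin: centre of its underside
There are look-alikes about, which are no part of the job. What is shaped like the post but orange is not meant.

How it is judged:
By the outcome, as a careful person would: the job done as asked, in the order asked, and still so for the second after the job is handed in, with the robot touching nothing.
It also fails if it takes over 72 s, if anything falls off the work surface, if the arm or the gripper's body presses on something with over 40 N, if the wrist force passes 120 N, or if a joint passes its speed limit or range.

ROBOT

A 6-joint arm with a two-finger parallel gripper is mounted at the origin on the work surface. World frame = base frame: x ahead of the robot, y to its left, z up, the work surface at z = 0. Lengths are in mm, angles in rad, forces in N, time in s.
With the tool pointing down it reaches from about 275 to 1000 mm from the base axis. Payload 8.4 kg.
Tool frame: the origin (TCP) lies midway between the tips of the shut fingers; the grasp point (between the pads) lies 19 mm behind it; z points along the fingers, y is the line along which they close (so a half turn about z gives the same grasp; the last joint's range is limited). The gripper opens to 85 mm and grips with 20 to 120 N. Pads are 22 mm wide; open, the fingers measure 114 mm over their backs; the gripper's body (76 mm by 85 mm) begins 54 mm behind the grasp point. The pads swing forward as they close: fully open they stand 13 mm farther back than shut.
Start: joints at [1.131, 0.353, 1.633, -0, 1.155, -0.002], TCP at [264.966, 566.057, 207.481] pointing down, gripper open.
Joint ranges: [-2.63, 2.63], [-0.92, 2.1], [0.06, 2.66], [-1.3, 4.44], [0, 2.69], [-3.02, 3.02]. Speed limits (rad/s): [2.22, 2.22, 2.79, 3.14, 3.14, 3.14].

INTERFACE

Orientations are given as [roll, pitch, yaw] about the fixed x, y, z axes, in that order (R = Rz(yaw) Ry(pitch) Rx(roll)).
In Python, from rig import telemetry, optics, r gives the robot as it stands.
- The arm moves only by the tool play_rows, never from a script. Its arguments are lists of equal length, an entry for each row: "dp": the shift along the tool's x, y, z in units of 40 mm (1.0 is 40 mm), a list of three; "rot": the turn, a rotation vector about the tool's x, y, z in units of 6 degrees (1.0 is 6 degrees), a list of three. In form: {"dp": [[tx, ty, tz], ...], "rot": [[ax, ay, az], ...]}. A call has 1 to 5 rows; each row is the pose to reach, as a shift and turn from the pose commanded when the call began, along the tool's axes at that moment; what a row does not reach only later rows make up. A row lasts 1/12 s, in which the tool goes at most 41.7 mm and 7.16 degrees, less where a joint would pass 70% of its speed; a pose out of reach is approached as far as the arm can. A call with a gripper value outside its range is refused whole. "fingers" is the opening, from 0 (shut) to 1 (fully open), set as the call begins (left out, the last holds). The fingers move at their own pace and stop on an object; "grip_force" is the grip in N (left out, the last holds). Time passes only in rows, so rows that repeat a pose let the fingers close. It gives the time, the measured TCP pose, the force, the opening and the grip force at its end, in the units of the state.
- telemetry.sense(): the state, without advancing time (a new reading comes with each control period).
- optics.grab_frame(name): name is "scene" or "top" or "wrist"; returns a dict with "color" (480x640x3 uint8, red, green, blue), "mtx" (3x3 intrinsics, pixels), "R" (3x3) and "t" (3): a world point X has camera coordinates R X + t; the wrist camera has in their place "mount" (4x4, takes a point from camera to tool coordinates, whose origin is the TCP and whose axes are the flange's). Camera axes: x right, y down, z forward; pixel columns grow to the right and rows downward; lengths in mm; the calibration is good to about 2 mm. A picture is of the moment at which its call begins: read the wrist's pose just before it. There is no depth.
- r.sign_off(): hands the job in; it is judged then, once.
The state is a dict: "clock": time; "qpos": joint angles; "qvel": joint speeds; "joint_efforts": joint torques, N m; "eef_pos": TCP position; "tcp_rot": TCP orientation; "contact_force": force on the tool from outside, world axes, zero at the start; "wrist_torque": the same for the moment, N m; "opening": opening from 0.0 (shut) to 1.0 (fully open); "grasp_force": force on a finger pad.
Only numpy, scipy, OpenCV 4.12 (cv2) and the standard library are available. Lean on these libraries where they do the work, as an engineer would, in place of code of your own. Each camera call takes 0.05 s, during which the arm holds its last target. There are 200 camera calls.

## Working session

There is one attempt and no reset: what is moved stays moved. The work goes in short steps, Python scripts to look and compute and a tool call to move; the robot and the scene stay as the last step left them, time stands still between calls to the robot, and variables do not carry over. Pictures are saved under pics/ and viewed, at most 10 in all, crops included, and the job is handed in when it is done.

Besides the shell and the picture viewer there is one more tool, called after ">>>" as a command line: name --argument value ..., lists and objects as JSON in quotes. play_rows: Moves the arm, as the interface text tells. Its arguments: {"type":"object","properties":{"dp":{"type":"array"},"rot":{"type":"array"},"fingers":{"type":"number"},"grip_force":{"type":"number"}},"required":["dp","rot"]}

```bash
mkdir -p pics; ls; cat > h.py <<'E'
import numpy as np, cv2
from scipy.spatial.transform import Rotation as Ro
from rig import telemetry, optics, r
def ray(f,u,v,z):
    d=np.linalg.solve(f['mtx'],[u,v,1.]); R,t=np.array(f['R']),np.array(f['t'])
    c=-R.T@t; w=R.T@d; return c+w*(z-c[2])/w[2]
def proj(f,X):
    p=np.array(f['mtx'])@(np.array(f['R'])@np.array(X,float)+np.array(f['t'])); return p[:2]/p[2]
E
python3 - <<'E'
from h import *
s=telemetry.sense(); print(s)
for n in('scene','top'):
    f=optics.grab_frame(n); cv2.imwrite(f'pics/{n}0.png',f['color'][...,::-1]); np.savez(n+'.npz',**f)
    print(n,-np.array(f['R']).T@np.array(f['t']),np.array(f['mtx'])[0])
f=optics.grab_frame('wrist'); print(f['mount'])
E
```

```text
pics
{'clock': 0.0, 'qpos': array([ 1.13057358e+00,  3.53666026e-01,  1.63415327e+00,  3.87272162e-06,
        1.15521326e+00, -2.39508033e-03]), 'qvel': array([-2.51124692e-03, -1.86822835e-03,  7.01862234e-04, -8.75480390e-04,
       -2.35579327e-04, -8.88014031e-05]), 'joint_efforts': array([ 1.70352589e-03, -6.05261350e+01, -3.42080426e+01,  1.62177521e-04,
        9.08608170e-03, -3.91396645e-05]), 'eef_pos': array([264.75437961, 565.57136367, 206.74236362]), 'tcp_rot': array([-3.14015277e+00, -6.98948227e-06,  2.70376341e+00]), 'contact_force': array([ 0.15520614, -0.16106505, -0.16510137]), 'wrist_torque': array([-0.00264127, -0.0496368 , -0.00543924]), 'grasp_force': 0.0, 'opening': 0.9987069406469067}
scene [1672.5084936  -330.20470092 1201.36334367] [618.90598347   0.         318.27186253]
top [ 481.81501868  -93.37502789 1178.16780248] [490.32874135   0.         323.39266212]
[[ 2.06454455e-04 -9.56174277e-01 -2.92798070e-01  7.49433289e+01]
 [ 9.99999422e-01  5.06326200e-04 -9.48372891e-04  1.18823482e-01]
 [ 1.05506110e-03 -2.92797705e-01  9.56173829e-01 -1.65923627e+02]
 [ 0.00000000e+00  0.00000000e+00  0.00000000e+00  1.00000000e+00]]
```

View pics/scene0.png

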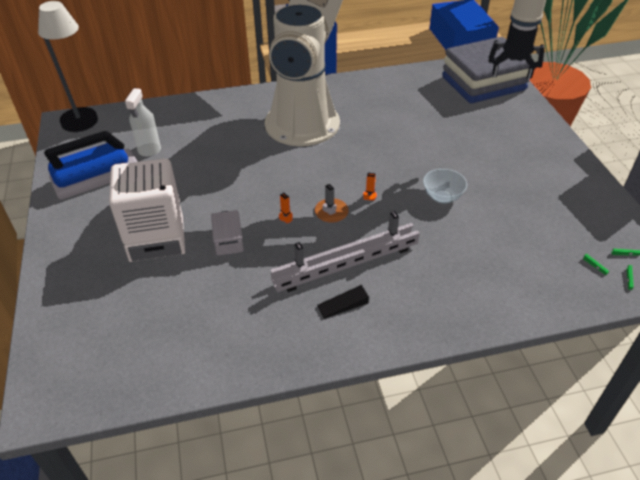

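View pics/top0.png

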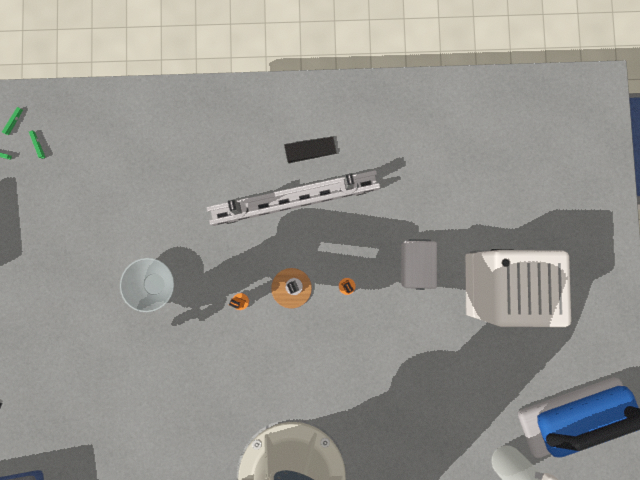

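The scene view shows the loose dark post on the coaster (330,195), orange look-alikes at (285,207) and (371,187), and the strut running (275,283)-(418,235) with posts at (299,254) and (394,223). In the top view the post is at (293,287), the strut runs (208,215)-(380,182), and its posts are at about (235,206) and (350,181).

```bash
python3 - <<'E'
from h import *
T=dict(np.load('top.npz'));S=dict(np.load('scene.npz'))
a=cv2.resize(T['color'][160:230,200:390],None,fx=4.2,fy=4.2,interpolation=cv2.INTER_CUBIC)
b=cv2.resize(T['color'][262:312,268:318],(290,290),interpolation=cv2.INTER_CUBIC)
c=cv2.resize(S['color'][175:225,300:360],(348,290),interpolation=cv2.INTER_CUBIC)
m=np.zeros((600,800,3),np.uint8);m[:a.shape[0],:a.shape[1]]=a;m[305:595,:290]=b;m[305:595,300:648]=c
cv2.imwrite('pics/m1.png',m[...,::-1])
# dark caps in top
g=T['color'].max(2)
for z,(x0,y0,x1,y1) in dict(pl=(222,196,250,216),pr=(338,170,366,190),po=(280,276,306,300)).items():
    k=(g[y0:y1,x0:x1]<70).astype(np.uint8); n,l,st,ce=cv2.connectedComponentsWithStats(k)
    for i in range(1,n):
        if st[i,4]>8: print(z,st[i],ce[i]+[x0,y0])
for u,v in[(208,215),(380,182),(293,287)]: print(ray(T,u,v,56))
E
```

```text
pl [ 6  5  4 10 13] [229.38461538 205.15384615]
pl [10  4  4 10 26] [233.76923077 204.42307692]
pl [ 0 17  5  3 14] [224.14285714 214.07142857]
pr [ 8  5  4 10 17] [347.35294118 179.47058824]
pr [12  4  4 10 16] [351.5 178.5]
pr [23 12  5  4 18] [363.16666667 183.66666667]
po [ 8  6  9 11 50] [291.84 286.82]
[610.22622807 173.11762244  56.        ]
[ 673.75581912 -225.7011306    56.        ]
[439.11037963 -17.96505613  56.        ]
```

View pics/m1.png

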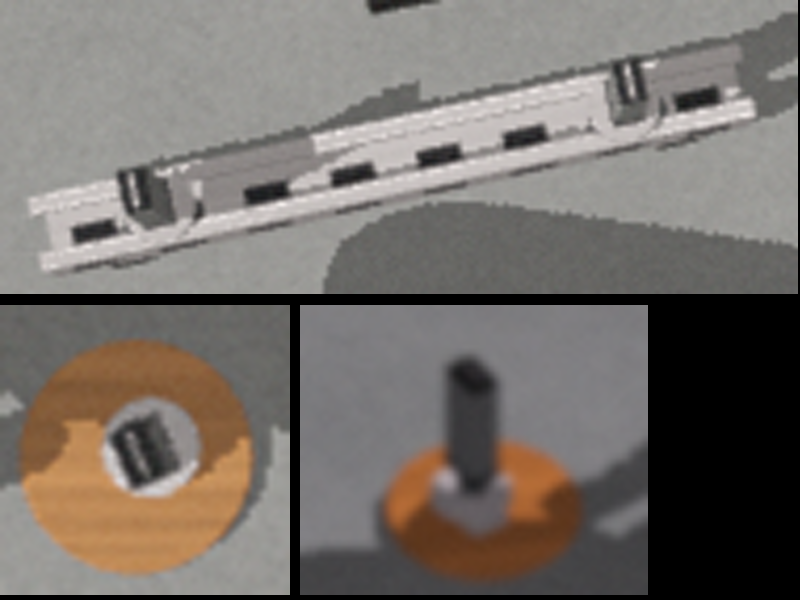

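The crops show the post's cap in the top view at about (291.3,287), with its line running down-right (post yaw about 0.3). The standing caps are at (232,204.8) and (349.5,179), with their lines across the strut.

```bash
python3 - <<'E'
from h import *
T=dict(np.load('top.npz'));S=dict(np.load('scene.npz'))
P=ray(T,291.3,287,97);L=ray(T,232,204.8,131);Rr=ray(T,349.5,179,131)
for n,p in zip('PLR',(P,L,Rr)): print(n,p.round(1),proj(S,p).round(1))
d=L-Rr; print('len',np.linalg.norm(d),'yaw',np.arctan2(-d[0],d[1]),'mid',(L+Rr)/2)
g=S['color'].max(2)
for z,(x0,y0,x1,y1) in dict(pl=(380,205,405,240),pr=(288,238,312,272),po=(320,178,342,212)).items():
    k=(g[y0:y1,x0:x1]<75).astype(np.uint8); n,l,st,ce=cv2.connectedComponentsWithStats(k)
    for i in range(1,n):
        if st[i,4]>8: print(z,st[i]+[x0,y0,0,0,0],ce[i]+[x0,y0])
s=telemetry.sense()
Rt=Ro.from_euler('xyz',s['tcp_rot'])
tgt=np.array([P[0],P[1],230]); print('dp units',Rt.inv().apply(tgt-s['eef_pos'])/40,'yaw change to 0.32 deg',np.degrees(.32-s['tcp_rot'][2]))
E
```

```text
P [440.8 -17.   97. ] [329.  186.3]
L [622.  103.3 131. ] [393.2 214.8]
R [ 669.7 -151.4  131. ] [297.6 245.7]
len 259.1028191132844 yaw 0.18496467835094146 mid [645.82646323 -24.03279682 131.        ]
pl [380 205  25  31 446] [390.49103139 215.85201794]
pr [288 243  24  24 390] [298.55128205 252.48461538]
po [326 184   8  24 151] [329.10596026 195.26490066]
dp units [-10.15990811 -11.32951965  -0.56391498] yaw change to 0.32 deg -136.58655573168258
```

>>> play_rows --dp '[[-0.5,-0.57,-0.03],[-1.0,-1.13,-0.06],[-1.5,-1.7,-0.08],[-2.0,-2.26,-0.11],[-2.54,-2.83,-0.14]]' --rot '[[0,0,1.14],[0,0,2.28],[0,0,3.41],[0,0,4.55],[0,0,5.69]]' --fingers 1

```text
clock: 0.57
eef_pos: [308.9, 419.1, 212.8]
tcp_rot: [-3.141, 0.0, 2.103]
contact_force: [0.8, 0.6, 0.5]
opening: 1.0
grasp_force: 0.0
```

>>> play_rows --dp '[[-0.74,-0.19,-0.03],[-1.48,-0.37,-0.06],[-2.21,-0.56,-0.08],[-2.95,-0.74,-0.11],[-3.69,-0.93,-0.14]]' --rot '[[0,0,1.14],[0,0,2.28],[0,0,3.41],[0,0,4.55],[0,0,5.69]]'

```text
clock: 0.98
eef_pos: [352.6, 273.2, 218.6]
tcp_rot: [-3.142, 0.0, 1.506]
contact_force: [1.0, -1.6, 0.0]
opening: 1.004
grasp_force: 0.0
```

>>> play_rows --dp '[[-0.72,0.26,-0.03],[-1.43,0.52,-0.06],[-2.15,0.77,-0.08],[-2.86,1.03,-0.11],[-3.58,1.29,-0.14]]' --rot '[[0,0,1.14],[0,0,2.28],[0,0,3.41],[0,0,4.55],[0,0,5.69]]'

```text
clock: 1.4
eef_pos: [395.7, 127.2, 224.3]
tcp_rot: [3.142, -0.0, 0.911]
contact_force: [-0.1, 0.8, 0.7]
opening: 1.002
grasp_force: 0.0
```

>>> play_rows --dp '[[-0.45,0.61,-0.03],[-0.9,1.23,-0.06],[-1.34,1.84,-0.08],[-1.79,2.46,-0.11],[-2.24,3.07,-0.14]]' --rot '[[0,0,1.14],[0,0,2.28],[0,0,3.41],[0,0,4.55],[0,0,5.69]]'

```text
clock: 1.82
eef_pos: [438.6, -18.8, 229.9]
tcp_rot: [-3.142, -0.0, 0.314]
contact_force: [1.0, 0.3, 0.6]
opening: 0.998
grasp_force: 0.0
```

>>> play_rows --dp '[[0,0,0],[0,0,0],[0,0,0]]' --rot '[[0,0,0],[0,0,0],[0,0,0]]'

```text
clock: 2.07
eef_pos: [438.1, -17.0, 229.6]
tcp_rot: [-3.141, 0.001, 0.321]
contact_force: [-0.5, 0.1, -0.9]
opening: 1.004
grasp_force: 0.0
```

```bash
cat >> h.py <<'E'
def wcam(name=None):
    s=telemetry.sense(); f=dict(optics.grab_frame('wrist'))
    Rt=Ro.from_euler('xyz',s['tcp_rot']).as_matrix(); M=np.array(f['mount'])
    Rc=Rt@M[:3,:3]; c=Rt@M[:3,3]+s['eef_pos']; f['R']=Rc.T; f['t']=-Rc.T@c
    if name: cv2.imwrite(f'pics/{name}.png',f['color'][...,::-1]); np.savez(name+'.npz',color=f['color'],mtx=f['mtx'],R=f['R'],t=f['t'])
    return s,f
E
python3 - <<'E'
from h import *
s,f=wcam('w1'); print(s['eef_pos'],s['tcp_rot'],proj(f,[440.8,-17,97]),proj(f,[440.8,-17,8]),f['mtx'][0])
E
```

```text
[438.13331119 -17.03928319 229.63254698] [-3.14096826e+00  5.60449591e-04  3.20869859e-01] [317.85780382 218.02836539] [317.59413422 197.22500718] [389.04025902   0.         316.70955404]
```

View pics/w1.png

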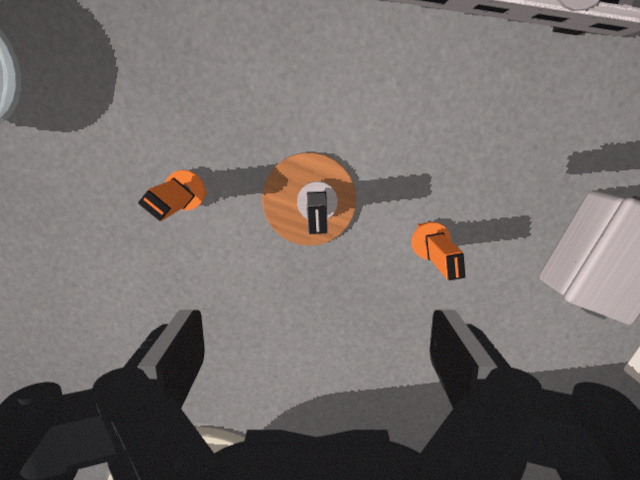

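The wrist view shows the cap centre at (317.5,219), 1 px from the prediction, with its line vertical, so the tool yaw is aligned. I'm descending to grasp.

>>> play_rows --dp '[[0.06,0.015,0.6],[0.06,0.015,1.3],[0.06,0.015,2.0],[0.06,0.015,2.7],[0.06,0.015,3.2]]' --rot '[[0,0,0],[0,0,0],[0,0,0],[0,0,0],[0,0,0]]'

```text
clock: 2.53
eef_pos: [439.7, -15.7, 99.9]
tcp_rot: [-3.141, 0.002, 0.323]
contact_force: [1.0, -0.4, 0.5]
opening: 1.0
grasp_force: 0.0
```

>>> play_rows --dp '[[0,0,0.35],[0,0,0.65],[0,0,0.92],[0,0,0.92],[0,0,0.92]]' --rot '[[0,0,0],[0,0,0],[0,0,0],[0,0,0],[0,0,0]]'

```text
clock: 2.95
eef_pos: [440.4, -16.1, 64.9]
tcp_rot: [-3.141, 0.001, 0.323]
contact_force: [0.3, -0.0, -0.3]
opening: 1.0
grasp_force: 0.0
```

>>> play_rows --dp '[[0,0,0],[0,0,0],[0,0,0],[0,0,0],[0,0,0]]' --rot '[[0,0,0],[0,0,0],[0,0,0],[0,0,0],[0,0,0]]' --fingers 0 --grip_force 60

```text
clock: 3.37
eef_pos: [441.2, -17.1, 65.5]
tcp_rot: [3.141, -0.001, 0.32]
contact_force: [-0.6, -0.4, 0.1]
opening: 0.299
grasp_force: 0.0
```

>>> play_rows --dp '[[0,0,0],[0,0,0],[0,0,0],[0,0,0],[0,0,0]]' --rot '[[0,0,0],[0,0,0],[0,0,0],[0,0,0],[0,0,0]]'

```text
clock: 3.78
eef_pos: [441.5, -17.1, 65.6]
tcp_rot: [3.141, -0.001, 0.32]
contact_force: [-0.6, 0.4, 6.6]
opening: 0.159
grasp_force: 58.5
```

>>> play_rows --dp '[[0,0,-0.2],[0,0,-0.7],[0,0,-1.3],[0,0,-1.9],[0,0,-2.5]]' --rot '[[0,0,0],[0,0,0],[0,0,0],[0,0,0],[0,0,0]]'

```text
clock: 4.2
eef_pos: [440.4, -17.0, 166.4]
tcp_rot: [-3.141, 0.001, 0.32]
contact_force: [0.1, 0.3, -1.8]
opening: 0.157
grasp_force: 58.8
```

>>> play_rows --dp '[[0.3,0.12,0],[0.6,0.24,0],[0.95,0.35,0],[1.3,0.47,0],[1.6,0.59,0]]' --rot '[[0,0,-0.9],[0,0,-1.8],[0,0,-2.7],[0,0,-3.6],[0,0,-4.57]]'

```text
clock: 4.62
eef_pos: [509.7, -19.3, 165.5]
tcp_rot: [3.142, -0.0, 0.803]
contact_force: [-0.2, -0.0, -1.8]
opening: 0.155
grasp_force: 58.8
```

>>> play_rows --dp '[[0.23,0.25,0],[0.46,0.5,0],[0.69,0.76,0],[0.92,1.0,0],[1.15,1.26,0]]' --rot '[[0,0,-0.9],[0,0,-1.8],[0,0,-2.7],[0,0,-3.6],[0,0,-4.57]]'

```text
clock: 5.03
eef_pos: [577.5, -21.5, 165.2]
tcp_rot: [-3.141, 0.0, 1.282]
contact_force: [-0.0, -0.7, -1.7]
opening: 0.158
grasp_force: 58.8
```

>>> play_rows --dp '[[0.09,0.35,0],[0.18,0.7,0],[0.26,1.0,0],[0.35,1.35,0],[0.44,1.65,0]]' --rot '[[0,0,-0.9],[0,0,-1.8],[0,0,-2.7],[0,0,-3.6],[0,0,-4.57]]'

```text
clock: 5.45
eef_pos: [646.0, -23.9, 165.2]
tcp_rot: [-3.141, -0.0, 1.76]
contact_force: [1.0, 0.1, -2.2]
opening: 0.161
grasp_force: 58.8
```

>>> play_rows --dp '[[0,0,0],[0,0,0],[0,0,0],[0,0,0]]' --rot '[[0,0,0],[0,0,0],[0,0,0],[0,0,0]]'

```text
clock: 5.78
eef_pos: [644.6, -23.7, 165.0]
tcp_rot: [-3.141, -0.0, 1.754]
contact_force: [0.2, -0.7, -2.1]
opening: 0.158
grasp_force: 58.8
```

```bash
python3 - <<'E'
from h import *
s,f=wcam('w2'); print(s['eef_pos'],s['tcp_rot'],s['contact_force'],s['opening'])
E
```

```text
[644.58766138 -23.69248314 165.01818477] [-3.14054091e+00 -2.32586912e-04  1.75394118e+00] [ 0.24307966 -0.69237012 -2.0786417 ] 0.15790022133426887
```

View pics/w2.png

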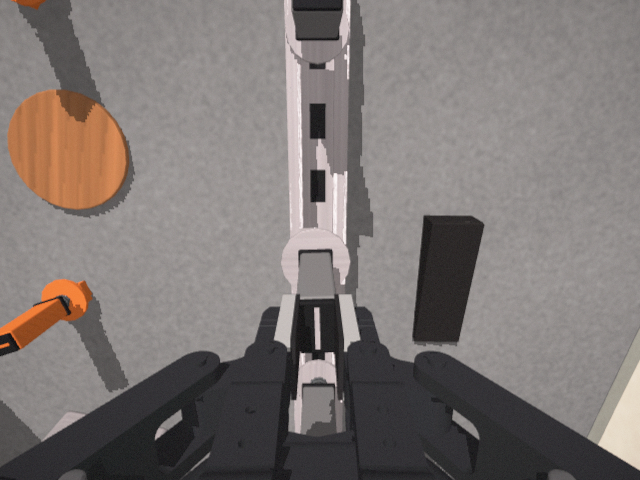

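The wrist view shows the held post's washer disc spanning about (281-350, 229-290), above the strut. The strut's edges run at u≈288 and 350, near-vertical in the image, with post_left at the top (318,20).

```bash
python3 - <<'E'
from h import *
f=dict(np.load('w2.npz')); C=f['color']
a=cv2.resize(C[60:260,260:390],(780,600),interpolation=cv2.INTER_NEAREST) if 0 else None
b=cv2.resize(C[85:165,270:370],None,fx=8,fy=6,interpolation=cv2.INTER_NEAREST)
cv2.imwrite('pics/m2.png',b[...,::-1])
for v0 in (90,145,205):
    p=np.median(C[v0:v0+12,278:362].max(2),0).astype(int); print(v0,' '.join(map(str,p)))
E
```

```text
90 147 146 148 148 148 149 149 151 175 208 217 216 215 212 212 215 220 220 218 220 235 230 235 161 132 133 134 135 135 136 137 134 134 135 136 137 135 133 134 136 139 138 137 135 134 133 131 130 130 131 132 131 131 133 135 129 133 136 135 136 134 133 134 138 139 138 137 137 135 134 113 95 91 90 90 90 92 91 91 93 92 92 90 92
145 155 156 157 156 155 153 152 152 150 153 200 210 212 210 208 208 211 216 216 215 224 225 247 238 158 126 128 129 129 131 133 130 130 129 130 132 131 130 194 210 216 215 213 211 207 207 206 202 144 127 128 129 131 131 132 125 130 132 131 129 130 130 133 135 135 133 133 132 130 111 96 95 95 93 92 90 90 89 90 89 90 90 92 91
205 152 152 151 153 154 155 155 155 154 157 156 177 227 219 209 208 208 210 213 214 213 222 244 245 211 139 125 126 126 126 129 131 128 126 126 127 126 127 128 197 213 213 210 208 206 205 204 204 203 204 206 208 209 212 198 239 246 247 238 216 209 211 214 214 212 219 232 234 158 102 94 93 94 94 97 96 95 96 95 95 95 96 97 96
```

View pics/m2.png

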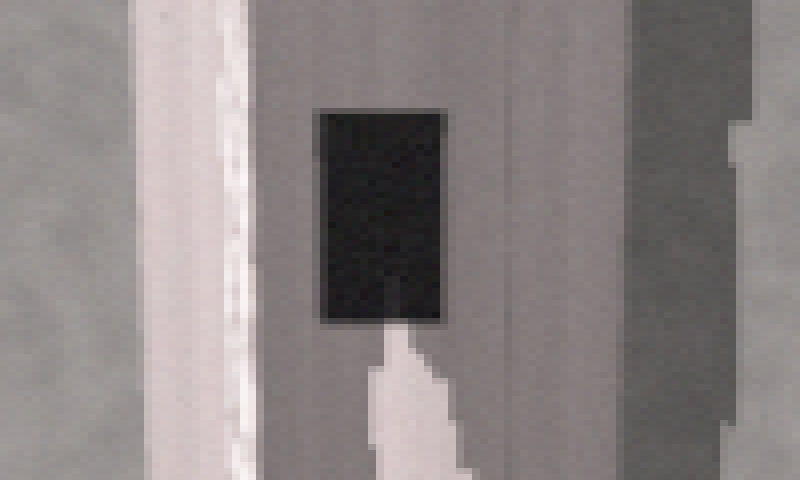

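The crop shows the strut's outer edges at u≈286.3/348.2 (v=96) and 288/347.2 (v=151), symmetric about the image centre, with the slot's left edge at u≈301.

```bash
python3 - <<'E'
from h import *
f=dict(np.load('w2.npz'))
for z in (53,56,59):
    c=[]
    for v,l,r_ in((96,286.4,348.3),(151,288.1,347.3),(211,289.4,346.3)):
        a,b=ray(f,l,v,z),ray(f,r_,v,z); c.append((a+b)/2); w=np.linalg.norm(a-b); print(z,v,round(w,1),c[-1].round(1))
    d=c[0]-c[2]; print('yaw',np.arctan2(-d[0],d[1]))
    # x on centreline at y=-24
    print('x at y=-23.7',c[2][0]+d[0]/d[1]*(-23.7-c[2][1]))
print('washer (316,258) @118',ray(f,315.7,259,118), 'tool', [644.6,-23.7])
# post_left cap edge check & grip lower end
print(proj(f,[644.6,-23.7,118]),proj(f,[644.6,-23.7,108]))
E
```

```text
53 96 41.5 [627.8  66.7  53. ]
53 151 41.3 [634.7  31.3  53. ]
53 211 41.5 [642.6 -10.7  53. ]
yaw 0.1884683320474234
x at y=-23.7 645.082376813663
56 96 41.0 [627.9  66.5  56. ]
56 151 40.8 [634.6  31.5  56. ]
56 211 41.1 [642.5 -10.   56. ]
yaw 0.18846833204742455
x at y=-23.7 645.0817485827282
59 96 40.6 [627.9  66.3  59. ]
59 151 40.4 [634.6  31.7  59. ]
59 211 40.6 [642.3  -9.3  59. ]
yaw 0.18846833204742294
x at y=-23.7 645.0811203517933
washer (316,258) @118 [643.86303452 -24.67500891 118.        ] tool [644.6, -23.7]
[317.25530109 257.6600126 ] [317.26028629 252.16566072]
```

>>> play_rows --dp '[[0,0.025,0.25],[0,0.025,0.6],[0,0.025,0.95],[0,0.025,1.15],[0,0.025,1.15]]' --rot '[[0,0,0],[0,0,-0.02],[0,0,-0.04],[0,0,-0.05],[0,0,-0.05]]'

```text
clock: 6.25
eef_pos: [644.9, -23.4, 116.6]
tcp_rot: [-3.138, -0.001, 1.761]
contact_force: [-0.8, 0.1, -2.1]
opening: 0.153
grasp_force: 58.8
```

>>> play_rows --dp '[[0,0,0],[0,0,0],[0,0,0.04],[0,0,0.08],[0,0,0.12]]' --rot '[[0,0,0],[0,0,0],[0,0,0],[0,0,0],[0,0,0]]'

```text
clock: 6.67
eef_pos: [647.0, -23.5, 114.7]
tcp_rot: [3.141, 0.0, 1.761]
contact_force: [-0.4, -0.3, -2.0]
opening: 0.158
grasp_force: 58.8
```

```bash
python3 - <<'E'
from h import *
s,f=wcam('w3'); print(s['eef_pos'],s['tcp_rot'],s['contact_force'],s['wrist_torque'])
b=cv2.resize(f['color'][180:330,240:400],(800,600),fx=5,fy=4,interpolation=cv2.INTER_CUBIC)
cv2.imwrite('pics/m3.png',cv2.resize(f['color'][190:340,240:400],(640,600),interpolation=cv2.INTER_CUBIC)[...,::-1])
E
```

```text
[647.01465408 -23.52895986 114.74889094] [3.14058069e+00 2.51973264e-04 1.76122690e+00] [-0.3607159  -0.34023404 -2.01689735] [-0.00246592 -0.03113368 -0.03709068]
```

View pics/m3.png

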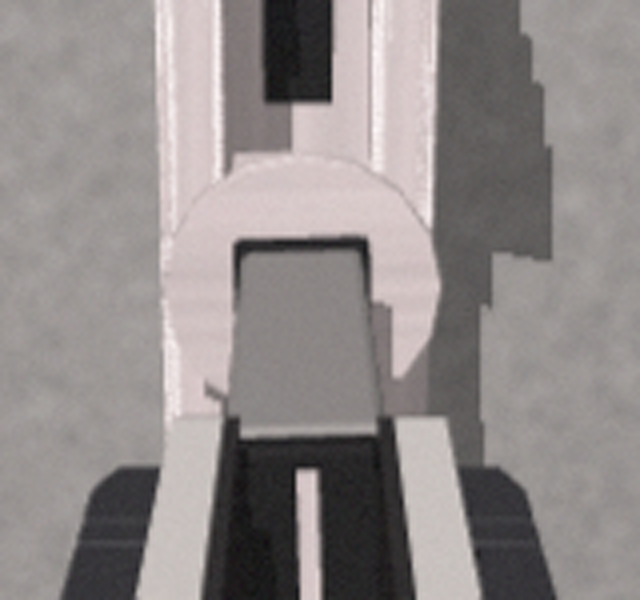

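The crop shows the washer centred at about 302 and the strut and slot at about 297 (crop px, 6.6 px/mm), so the post sits about 0.75 mm toward tool +y. I'll correct that and lower.

>>> play_rows --dp '[[0,-0.018,0],[0,-0.018,0.03],[0,-0.018,0.06],[0,-0.018,0.09],[0,-0.018,0.12]]' --rot '[[0,0,0],[0,0,0],[0,0,0],[0,0,0],[0,0,0]]'

```text
clock: 7.13
eef_pos: [645.9, -23.6, 109.4]
tcp_rot: [-3.142, 0.0, 1.761]
contact_force: [0.4, 1.3, -3.4]
opening: 0.16
grasp_force: 58.8
```

>>> play_rows --dp '[[0,0,0],[0,0,0]]' --rot '[[0,0,0],[0,0,0]]'

```text
clock: 7.3
eef_pos: [645.9, -23.7, 109.4]
tcp_rot: [-3.141, -0.0, 1.761]
contact_force: [-0.5, 0.5, -2.7]
opening: 0.154
grasp_force: 58.8
```

>>> play_rows --dp '[[0,0,0.025],[0,0,0.05],[0,0,0.075],[0,0,0.1],[0,0,0.1]]' --rot '[[0,0,0],[0,0,0],[0,0,0],[0,0,0],[0,0,0]]'

```text
clock: 7.72
eef_pos: [645.8, -23.6, 105.2]
tcp_rot: [-3.141, -0.0, 1.761]
contact_force: [-0.3, -0.6, -2.8]
opening: 0.159
grasp_force: 58.8
```

>>> play_rows --dp '[[0,0,0.025],[0,0,0.05],[0,0,0.075],[0,0,0.1],[0,0,0.1]]' --rot '[[0,0,0],[0,0,0],[0,0,0],[0,0,0],[0,0,0]]'

```text
clock: 8.13
eef_pos: [646.0, -23.7, 101.7]
tcp_rot: [3.141, 0.0, 1.761]
contact_force: [-0.9, -0.3, 2.7]
opening: 0.154
grasp_force: 59.4
```

Contact at 101.7 matches the washer height, so the nut is in the slot. Now I'll press gently.

>>> play_rows --dp '[[0,0,0.025],[0,0,0.05],[0,0,0.075],[0,0,0.1],[0,0,0.1]]' --rot '[[0,0,0],[0,0,0],[0,0,0],[0,0,0],[0,0,0]]'

```text
clock: 8.55
eef_pos: [646.0, -23.7, 97.6]
tcp_rot: [3.141, 0.0, 1.761]
contact_force: [-0.8, -0.2, 6.7]
opening: 0.157
grasp_force: 59.7
```

>>> play_rows --dp '[[0,0,0.025],[0,0,0.05],[0,0,0.075],[0,0,0.1],[0,0,0.1]]' --rot '[[0,0,0],[0,0,0],[0,0,0],[0,0,0],[0,0,0]]'

```text
clock: 8.97
eef_pos: [646.1, -23.7, 93.8]
tcp_rot: [3.141, 0.0, 1.761]
contact_force: [-2.4, -1.0, 8.6]
opening: 0.16
grasp_force: 60.0
```

>>> play_rows --dp '[[0,0,0],[0,0,0]]' --rot '[[0,0,0],[0,0,0]]'

```text
clock: 9.13
eef_pos: [646.1, -23.7, 94.0]
tcp_rot: [3.141, 0.0, 1.761]
contact_force: [-2.8, 0.5, 8.3]
opening: 0.153
grasp_force: 60.0
```

>>> play_rows --dp '[[0,-0.01,0.025],[0,-0.01,0.05],[0,-0.01,0.075],[0,-0.01,0.075],[0,-0.01,0.075]]' --rot '[[0,0,0],[0,0,0],[0,0,0],[0,0,0],[0,0,0]]'

```text
clock: 9.55
eef_pos: [646.0, -23.8, 91.2]
tcp_rot: [3.141, 0.0, 1.761]
contact_force: [-2.7, 0.6, 9.1]
opening: 0.158
grasp_force: 60.2
```

>>> play_rows --dp '[[0,0,0.025],[0,0,0.05],[0,0,0.075],[0,0,0.075],[0,0,0.075]]' --rot '[[0,0,0],[0,0,0],[0,0,0],[0,0,0],[0,0,0]]'

```text
clock: 9.97
eef_pos: [646.0, -23.8, 88.5]
tcp_rot: [3.141, 0.0, 1.761]
contact_force: [-4.1, -0.3, 11.6]
opening: 0.158
grasp_force: 60.5
```

```bash
python3 - <<'E'
from h import *
s,f=wcam('w4'); print(s['eef_pos'],s['tcp_rot'],s['contact_force'],s['wrist_torque'])
cv2.imwrite('pics/m4.png',cv2.resize(f['color'][190:340,240:400],(640,600),interpolation=cv2.INTER_CUBIC)[...,::-1])
E
```

```text
[646.01483566 -23.78599825  88.47977499] [3.14054809e+00 3.12486386e-04 1.76130101e+00] [-4.06737796 -0.3390561  11.59403664] [-0.04379993  0.58134105 -0.0376301 ]
```

View pics/m4.png

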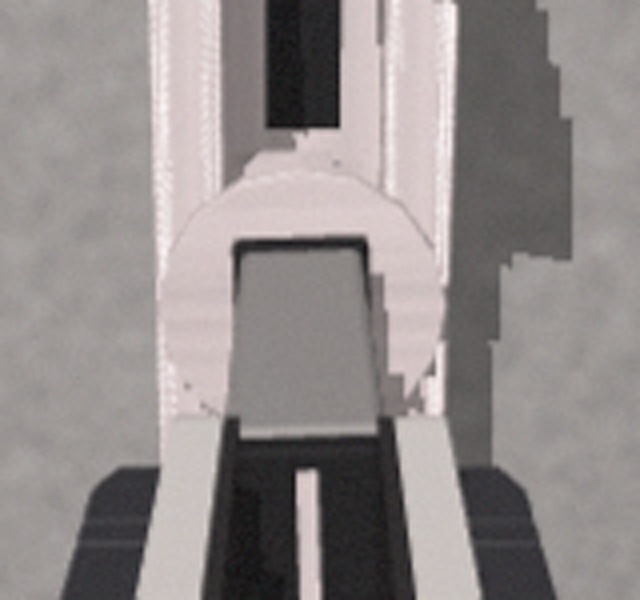

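The crop shows the washer flat on the strut and centred (160-445). The net push is about 13.6 N, so the spring is at its end. Next I'll relieve the side force and start turning clockwise.

>>> play_rows --dp '[[0,-0.01,0.01],[0,-0.02,0.02],[0,-0.02,0.02]]' --rot '[[0,0,0],[0,0,0],[0,0,0]]'

```text
clock: 10.27
eef_pos: [645.7, -23.9, 88.1]
tcp_rot: [3.139, 0.0, 1.761]
contact_force: [-2.6, 1.0, 13.9]
opening: 0.155
grasp_force: 60.5
```

>>> play_rows --dp '[[0,0,0],[0,0,0],[0,0,0],[0,0,0],[0,0,0]]' --rot '[[0,0,0.4],[0,0,0.8],[0,0,1.2],[0,0,1.6],[0,0,2.0]]'

```text
clock: 10.68
eef_pos: [646.4, -23.8, 88.3]
tcp_rot: [3.138, 0.0, 1.55]
contact_force: [-0.7, 0.0, 12.0]
opening: 0.156
grasp_force: 60.8
```

```bash
cat > st.py <<'E'
from h import *
s=telemetry.sense()
for k in('eef_pos','tcp_rot','contact_force','wrist_torque'): print(k,np.round(s[k],3))
E
python3 st.py
```

```text
eef_pos [646.421 -23.825  88.269]
tcp_rot [3.138 0.    1.55 ]
contact_force [-0.713  0.019 12.001]
wrist_torque [-0.004  0.113  0.099]
```

>>> play_rows --dp '[[0,0,0],[0,0,0],[0,0,0],[0,0,0],[0,0,0]]' --rot '[[0,0,0.6],[0,0,1.2],[0,0,1.8],[0,0,2.4],[0,0,3.0]]'

```text
clock: 11.1
eef_pos: [647.0, -23.9, 88.4]
tcp_rot: [3.137, -0.001, 1.235]
contact_force: [-0.0, 1.1, 11.6]
opening: 0.159
grasp_force: 60.8
```

```bash
python3 st.py
```

```text
eef_pos [646.953 -23.942  88.445]
tcp_rot [ 3.137e+00 -1.000e-03  1.235e+00]
contact_force [-0.018  1.089 11.613]
wrist_torque [-0.105 -0.144  0.215]
```

>>> play_rows --dp '[[0,0,0],[0,0,0],[0,0,0],[0,0,0],[0,0,0]]' --rot '[[0,0,0.8],[0,0,1.6],[0,0,2.4],[0,0,3.2],[0,0,4.0]]'

```text
clock: 11.52
eef_pos: [647.1, -24.0, 88.5]
tcp_rot: [3.138, -0.003, 0.815]
contact_force: [0.7, -0.7, 11.5]
opening: 0.159
grasp_force: 60.8
```

```bash
python3 st.py
```

```text
eef_pos [647.094 -24.041  88.486]
tcp_rot [ 3.138e+00 -3.000e-03  8.150e-01]
contact_force [ 0.729 -0.706 11.519]
wrist_torque [-0.214 -0.156  0.15 ]
```

>>> play_rows --dp '[[0,0,0],[0,0,0],[0,0,0],[0,0,0],[0,0,0]]' --rot '[[0,0,0.9],[0,0,1.8],[0,0,2.7],[0,0,3.6],[0,0,4.5]]'

```text
clock: 11.93
eef_pos: [647.0, -24.2, 88.5]
tcp_rot: [3.139, -0.004, 0.343]
contact_force: [-0.1, -1.7, 10.7]
opening: 0.158
grasp_force: 60.8
```

>>> play_rows --dp '[[0,0,0],[0,0,0],[0,0,0],[0,0,0],[0,0,0]]' --rot '[[0,0,0.3],[0,0,0.6],[0,0,0.9],[0,0,1.2],[0,0,1.2]]'

```text
clock: 12.35
eef_pos: [647.0, -24.2, 88.5]
tcp_rot: [3.14, -0.004, 0.22]
contact_force: [0.4, -1.4, 12.0]
opening: 0.16
grasp_force: 60.7
```

```bash
python3 st.py
```

```text
eef_pos [646.99  -24.197  88.453]
tcp_rot [ 3.14  -0.004  0.22 ]
contact_force [ 0.388 -1.378 11.998]
wrist_torque [-0.281 -0.107  0.054]
```

>>> play_rows --dp '[[0,0,0],[0,0,0],[0,0,0]]' --rot '[[0,0,0.15],[0,0,0.3],[0,0,0.3]]'

```text
clock: 12.6
eef_pos: [647.0, -24.2, 88.5]
tcp_rot: [3.14, -0.004, 0.19]
contact_force: [1.4, -0.3, 11.4]
opening: 0.158
grasp_force: 60.8
```

```bash
python3 st.py; python3 - <<'E'
from h import *
s,f=wcam('w5')
T=dict(optics.grab_frame('top'))
a=cv2.resize(f['color'][100:340,120:520],(800,480)); cv2.imwrite('pics/m5.png',a[...,::-1])
g=T['color'].max(2)
T0=dict(np.load('top.npz'))
# strut shift: edge lines from bright mask, before/after
for I in(T0['color'],T['color']):
    m=(I.max(2)>190).astype(np.uint8);m[:165]=0;m[230:]=0;m[:,:200]=0;m[:,390:]=0
    n,l,st,ce=cv2.connectedComponentsWithStats(m); p=np.argwhere(m)[:,::-1].astype(np.float32)
    low=np.array([(u,p[p[:,0]==u][:,1].max()) for u in list(range(212,265))+list(range(335,378)) if (p[:,0]==u).any()])
    print(np.polyfit(low[:,0],low[:,1],1), low[:,0].min(),low[:,0].max())
E
```

```text
eef_pos [646.98  -24.205  88.457]
tcp_rot [ 3.14  -0.004  0.19 ]
contact_force [ 1.399 -0.289 11.41 ]
wrist_torque [-0.298 -0.089  0.13 ]
[-2.18519507e-01  2.69005226e+02] 212.0 377.0
[-1.88479980e-01  2.59548031e+02] 212.0 377.0
```

View pics/m5.png

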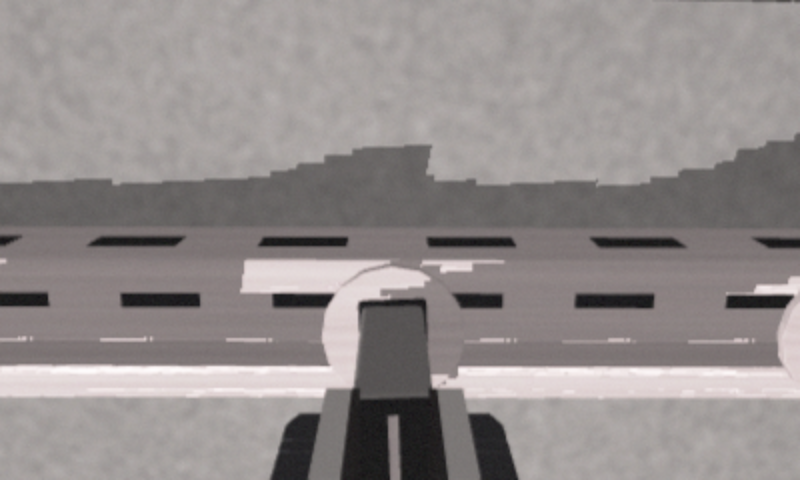

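The crop shows the strut's edges horizontal in the wrist frame, so the post is square, with the washer resting on top. Now I'll let it spring up.

>>> play_rows --dp '[[0,0,-0.025],[0,0,-0.05],[0,0,-0.075],[0,0,-0.1],[0,0,-0.1]]' --rot '[[0,0,0],[0,0,0],[0,0,0],[0,0,0],[0,0,0]]'

```text
clock: 13.12
eef_pos: [646.9, -24.2, 92.3]
tcp_rot: [3.14, -0.004, 0.191]
contact_force: [0.9, -0.1, 8.5]
opening: 0.159
grasp_force: 60.4
```

>>> play_rows --dp '[[0,0,-0.025],[0,0,-0.05],[0,0,-0.075],[0,0,-0.1],[0,0,-0.1]]' --rot '[[0,0,0],[0,0,0],[0,0,0],[0,0,0],[0,0,0]]'

```text
clock: 13.53
eef_pos: [646.8, -24.2, 96.0]
tcp_rot: [3.14, -0.004, 0.191]
contact_force: [1.9, -0.1, 6.9]
opening: 0.159
grasp_force: 60.0
```

```bash
python3 st.py
```

```text
eef_pos [646.767 -24.158  96.011]
tcp_rot [ 3.14  -0.004  0.191]
contact_force [ 1.906 -0.064  6.947]
wrist_torque [-0.366 -0.339  0.045]
```

>>> play_rows --dp '[[0,0,-0.025],[0,0,-0.05],[0,0,-0.05],[0,0,-0.05]]' --rot '[[0,0,0],[0,0,0],[0,0,0],[0,0,0]]'

```text
clock: 13.87
eef_pos: [646.1, -24.1, 97.3]
tcp_rot: [3.141, -0.003, 0.191]
contact_force: [3.8, -1.8, 3.8]
opening: 0.154
grasp_force: 59.7
```

>>> play_rows --dp '[[0,0,-0.025],[0,0,-0.025],[0,0,-0.025]]' --rot '[[0,0,0],[0,0,0],[0,0,0]]'

```text
clock: 14.12
eef_pos: [645.5, -24.0, 97.9]
tcp_rot: [3.141, -0.002, 0.191]
contact_force: [5.1, -2.0, 3.4]
opening: 0.157
grasp_force: 59.6
```

```bash
python3 st.py
```

```text
eef_pos [645.546 -24.027  97.924]
tcp_rot [ 3.141e+00 -2.000e-03  1.910e-01]
contact_force [ 5.099 -1.98   3.374]
wrist_torque [-0.48  -1.028  0.039]
```

>>> play_rows --dp '[[0.02,0,0],[0.035,0,0],[0.035,0,0]]' --rot '[[0,0,0],[0,0,0],[0,0,0]]'

```text
clock: 14.37
eef_pos: [646.2, -23.8, 97.7]
tcp_rot: [3.141, 0.0, 0.191]
contact_force: [3.0, -3.4, 3.3]
opening: 0.156
grasp_force: 59.7
```

```bash
python3 st.py
```

```text
eef_pos [646.215 -23.772  97.66 ]
tcp_rot [3.141 0.    0.191]
contact_force [ 2.971 -3.391  3.283]
wrist_torque [-0.715 -0.682  0.009]
```

>>> play_rows --dp '[[0.02,0.01,0],[0.03,0.02,-0.02],[0.03,0.02,-0.025],[0.03,0.02,-0.025]]' --rot '[[0,0,0],[0,0,0],[0,0,0],[0,0,0]]'

```text
clock: 14.7
eef_pos: [646.8, -24.1, 98.4]
tcp_rot: [-3.141, 0.001, 0.19]
contact_force: [0.4, -2.2, 3.4]
opening: 0.157
grasp_force: 59.5
```

```bash
python3 st.py
```

```text
eef_pos [646.785 -24.075  98.369]
tcp_rot [-3.141e+00  1.000e-03  1.900e-01]
contact_force [ 0.399 -2.157  3.39 ]
wrist_torque [-0.41  -0.221  0.12 ]
```

>>> play_rows --dp '[[0,0.01,-0.025],[0,0.02,-0.025],[0,0.02,-0.025]]' --rot '[[0,0,0],[0,0,0],[0,0,0]]'

```text
clock: 14.95
eef_pos: [646.9, -24.6, 99.3]
tcp_rot: [-3.141, 0.001, 0.19]
contact_force: [-0.9, 0.9, 1.8]
opening: 0.162
grasp_force: 59.3
```

>>> play_rows --dp '[[0,0,-0.025],[0,0,-0.025],[0,0,-0.025]]' --rot '[[0,0,0],[0,0,0],[0,0,0]]'

```text
clock: 15.2
eef_pos: [647.0, -24.7, 100.3]
tcp_rot: [-3.141, 0.001, 0.19]
contact_force: [-0.2, 1.8, -0.8]
opening: 0.161
grasp_force: 59.1
```

```bash
python3 st.py
```

```text
eef_pos [647.008 -24.685 100.314]
tcp_rot [-3.141e+00  1.000e-03  1.900e-01]
contact_force [-0.248  1.751 -0.774]
wrist_torque [0.179 0.056 0.065]
```

>>> play_rows --dp '[[0,-0.01,-0.025],[0,-0.01,-0.025],[0,-0.01,-0.025]]' --rot '[[0,0,0],[0,0,0],[0,0,0]]'

```text
clock: 15.45
eef_pos: [647.0, -24.5, 101.4]
tcp_rot: [-3.141, 0.001, 0.191]
contact_force: [-1.2, 1.0, -1.7]
opening: 0.159
grasp_force: 58.9
```

```bash
python3 st.py
```

```text
eef_pos [647.035 -24.512 101.365]
tcp_rot [-3.141e+00  1.000e-03  1.910e-01]
contact_force [-1.19   0.969 -1.724]
wrist_torque [0.088 0.179 0.058]
```

>>> play_rows --dp '[[0,0,-0.03],[0,0,-0.03],[0,0,-0.03]]' --rot '[[0,0,0],[0,0,0],[0,0,0]]'

```text
clock: 15.7
eef_pos: [647.0, -24.5, 102.3]
tcp_rot: [-3.141, 0.001, 0.191]
contact_force: [-0.2, 1.1, -6.3]
opening: 0.151
grasp_force: 59.8
```

```bash
python3 st.py
```

```text
eef_pos [646.985 -24.518 102.343]
tcp_rot [-3.141e+00  1.000e-03  1.910e-01]
contact_force [-0.159  1.114 -6.32 ]
wrist_torque [0.142 0.088 0.012]
```

The upward pull is held (about −4 N net), so the nut is caught. I'll ease back to neutral, release and retreat.

>>> play_rows --dp '[[0,0,0.03],[0,0,0.04],[0,0,0.04]]' --rot '[[0,0,0],[0,0,0],[0,0,0]]'

```text
clock: 15.95
eef_pos: [647.3, -24.6, 101.2]
tcp_rot: [-3.141, 0.001, 0.19]
contact_force: [-2.1, 0.2, -0.8]
opening: 0.156
grasp_force: 60.3
```

>>> play_rows --dp '[[0,0,0],[0,0,0],[0,0,0],[0,0,0],[0,0,0]]' --rot '[[0,0,0],[0,0,0],[0,0,0],[0,0,0],[0,0,0]]' --fingers 0.7

```text
clock: 16.37
eef_pos: [648.0, -24.6, 101.6]
tcp_rot: [3.141, -0.001, 0.19]
contact_force: [0.3, 0.5, 0.4]
opening: 0.705
grasp_force: 0.0
```

>>> play_rows --dp '[[0,0,-0.3],[0,0,-0.8],[0,0,-1.5],[0,0,-2.2],[0,0,-3.0]]' --rot '[[0,0,0],[0,0,0],[0,0,0],[0,0,0],[0,0,0]]'

```text
clock: 16.78
eef_pos: [647.0, -24.5, 222.8]
tcp_rot: [-3.141, 0.001, 0.191]
contact_force: [1.1, 0.6, -0.5]
opening: 0.697
grasp_force: 0.0
```

>>> play_rows --dp '[[0,0,0],[0,0,0],[0,0,0],[0,0,0]]' --rot '[[0,0,0],[0,0,0],[0,0,0],[0,0,0]]'

```text
clock: 17.12
eef_pos: [646.8, -24.5, 220.4]
tcp_rot: [-3.141, 0.002, 0.191]
contact_force: [-0.3, -0.3, -0.7]
opening: 0.7
grasp_force: 0.0
```

```bash
python3 - <<'E'
from h import *
s,f=wcam('w6')
S=dict(optics.grab_frame('scene'))
a=cv2.resize(f['color'][60:300,0:640],(800,300)); b=cv2.resize(S['color'][190:310,240:440],(500,300),interpolation=cv2.INTER_CUBIC)
m=np.zeros((600,800,3),np.uint8);m[:300]=a;m[300:,:500]=b
cv2.imwrite('pics/m6.png',m[...,::-1])
np.savez('scene6.npz',**S); print(s['eef_pos'],s['tcp_rot'])
E
```

```text
[646.7634156  -24.52948914 220.38798562] [-3.14123069e+00  1.65480297e-03  1.90508735e-01]
```

View pics/m6.png

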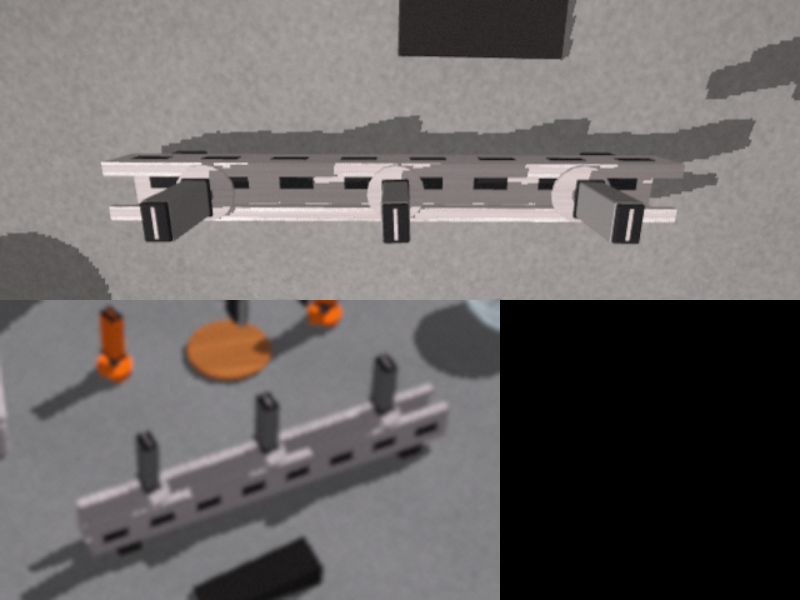

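The view shows three posts in line at equal height, caps at u≈156, 396 and 628. The new one is midway and square, and the gripper is clear.

```bash
python3 -c "
from rig import r; print(r.sign_off())"
```

```text
the job is handed in; nothing more can be done
None
```

The guard post is fitted midway between the two standing posts, with its nut square across the slot; it held against a light upward pull of about 4 N, and I released it and handed the job in at about 17 s.

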